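Angle the profile rail past the camera column into its rack lane

TASK

Stow the loose aluminium rail in the empty front lane of the blue stock rack by pushing its sides and ends along the bench with the fingers: it is never pinched or lifted. The camera column stands in the lane's mouth (left and right are the robot's), so angle the rail, push it so that its left end runs in behind the column, then push the right end in, until the rail lies flush along the lane's back wall over its whole length. Leave the other loose things where they are.

Things in the scene. Friction and masses are not known exactly. Their poses are not given: they have to be found in the camera images.
- rail_mid (a point): Centre of the loose rail: a straight piece of silver slotted aluminium profile, 40 mm wide, 40 mm high and 320 mm long, about 0.5 kg, lying on the bench between the robot and the rack (a like one is stored in the rack; this point is 20 mm above the bench). Its y axis runs along its length towards its left end, z is up; its x axis points across it, away from the robot.
- rail_left_end (a point): Middle of the rail's left end face (the robot's left), 160 mm from rail_mid along the rail's +y, 20 mm up. This is the end that goes behind the column.
- rail_right_end (a point): Middle of the rail's right end face, 160 mm from rail_mid along the rail's -y, 20 mm up.
- rack: Low blue steel stock rack fixed to the bench, three lanes running left to right. Origin: on the bench at the foot of the front lane's back wall (front face, half-way along). x points away from the robot, square to the lane; y along it to the left. Empty front lane: x = -62 to 0 mm, y = -175 to +175 mm, open towards the robot, floored by the bench. Lanes behind, to x = +116 mm: stock up to 42 mm high.
- lane_left (a point): Middle of the inner face of the front lane's left end wall, 15 mm up. The lane's back wall and end walls are all 4 mm thick and 30 mm high; the end walls reach 62 mm forward of the back wall (this point is 31 mm in front of it).
- lane_right (a point): Middle of the inner face of the front lane's right end wall, 15 mm up, 350 mm from lane_left; the wall reaches 31 mm forward of this point.
- camera_stand: Fixed camera column in the lane's mouth, in front of its left part: round steel post, 30 mm diameter, yellow and black band; origin on its axis at the bench. On top, 118 to 185 mm up, a clamp and small grey camera, nothing over 62 mm from the axis. The axis stands 75 to 80 mm in front of the lane's back wall (60 to 65 mm clear behind the post) and 70 to 90 mm from the left end wall.
- mouse: Black computer mouse, 100 x 58 x 31 mm, loose, to be left alone; origin under its centre.
- white_carton: Small white carton, 40 x 40 x 58 mm high, loose, to be left alone; origin under its centre.
- yellow_carton: Yellow and blue carton, 45 x 80 x 40 mm high, loose, to be left alone; origin under its centre.
- tape_roll: Black ring of tape lying flat, 90 mm across, 24 mm high, loose, to be left alone; origin under its centre.
- screwdriver: Screwdriver with a red handle lying on the bench, its length along its own x, loose, to be left alone.
- bracket: Small aluminium angle bracket, 40 x 40 x 40 mm, loose, to be left alone; origin under its centre.
- parts_tin: Round steel tin, 68 mm across, 45 mm high, loose, to be left alone; origin under its centre.

How it is judged:
At the end, for the whole second after the job is handed in: The rail lies at rest on the bench inside the front lane, between its end walls, with its back face within 8 mm of the back wall at both ends (x of rail_left_end in the frame of rack between -0.028 and -0.01 m and x of rail_right_end in the frame of rack between -0.028 and -0.01 m and y of rail_left_end in the frame of rack below 0.178 m and y of rail_right_end in the frame of rack above -0.178 m and height (world z) of rail_mid below 0.026 m and angle between rail_mid's own z axis and vertical below 0.06 rad and linear speed of rail below 0.01 m/s); the robot touches nothing.
It fails at once if the rail is lifted or tipped up off the bench (more than 10 mm or 0.15 rad) (height (world z) of rail_mid above 0.03 m or angle between rail_mid's own z axis and vertical above 0.15 rad).
It fails at once if the rail is pinched between the fingers across its width (over 2 N on both long sides at once) (contact force between the fingers and rail_c0 above 2 N and contact force between the fingers and rail_c1 above 2 N).
It fails at once if another loose thing is shifted by more than 20 mm (distance of any of mouse, white_carton, yellow_carton, tape_roll, screwdriver, bracket, parts_tin from where it was at the start of the episode above 0.02 m).
It also fails if it takes over 72 s, if anything falls off the work surface, if the arm or the gripper's body presses on something with over 40 N, if the wrist force passes 120 N, or if a joint passes its speed limit or range.

ROBOT

A 6-joint arm with a two-finger parallel gripper is mounted at the origin on the work surface. World frame = base frame: x ahead of the robot, y to its left, z up, the work surface at z = 0. Lengths are in m, angles in rad, forces in N, time in s.
With the tool pointing down it reaches from about 0.3 to 0.875 m from the base axis. Payload 6.4 kg.
Tool frame: the origin (TCP) lies at the very end of the fingers, on their centre line; the grasp point (between the pads) lies 19 mm behind it (ctrl.hold_point_z is the distance from the TCP to the grasp point, in m); y points along the fingers, x is the direction in which the jaws open and shut, and the axes are right-handed (so a half turn about y gives the same grasp; the last joint's range is limited). The gripper opens to 85 mm and grips with 20 to 120 N. Pads are 22 mm wide; open, the fingers measure 114 mm over their backs; the gripper's body (76 mm by 85 mm) begins 54 mm behind the grasp point. The pads swing forward as they close: fully open they stand 13 mm farther back than shut.
Start: joints at [-1.469, 0.181, 1.607, -0, 1.354, -0.206], TCP at [0.174, -0.548, 0.209] pointing down, gripper open.
Joint ranges: [-2.99, 2.99], [-0.89, 2.07], [0.3, 2.58], [-1.14, 4.28], [0, 2.63], [-3.12, 3.12]. Speed limits (rad/s): [2.57, 2.57, 3.01, 3.14, 3.14, 3.14].

INTERFACE

Orientations are given as a unit quaternion [w, x, y, z].
In Python, from bench import ctrl, imaging gives the robot as it stands.
- The arm moves only by the shell command python3 -m jog 'ROWS'. ROWS is JSON, a list of rows, each a list of 3 entries, a list of its own where there are three numbers: the shift along the tool's x, y, z in cm, then the turn, a rotation vector about the tool's x, y, z in rad, then the finger opening in cm, from 0 to 8.54. A call has 1 to 12 rows; each row shifts and turns the pose as measured when the row begins, along the tool's axes as they then stand; what a row does not reach is not made up. A row lasts 1/12 s, in which the tool goes at most 41.7 mm and 7.16 degrees, less where a joint would pass 70% of its speed; a pose out of reach is approached as far as the arm can. A call is refused whole if a number of a shift passes 4.17 or a number of a turn 0.125, either way. A call with a gripper value outside its range is refused whole. The fingers move at their own pace and stop on an object; the grip force is fixed at half the most. Time passes only in rows, so rows that do not move let the fingers close. It gives the time, the measured TCP pose, the force and the opening at its end, in the units of the state.
- ctrl.get_obs(): the state, without advancing time (a new reading comes with each control period).
- imaging.camera(name): name is "scene" or "top" or "wrist"; returns a dict with "frame" (384x512x3 uint8, red, green, blue), "depth" (384x512 float32, m along the optical axis (not along the pixel's ray), 0 where there is no reading), "K" (3x3 intrinsics, pixels), "R" (3x3) and "t" (3): a world point X has camera coordinates R X + t. Camera axes: x right, y down, z forward; pixel columns grow to the right and rows downward; lengths in m; the calibration is good to about 2 mm. A picture is of the moment at which its call begins.
- ctrl.hand_in(): hands the job in, once; it reports no verdict.
The state is a dict: "time_s": time; "q": joint angles; "dq": joint speeds; "joint_efforts": joint torques, N m; "eef_pos": TCP position; "eef_rot": TCP orientation; "wrist_force": force on the tool from outside, world axes, zero at the start; "torque": the same for the moment, N m; "opening": opening from 0.0 (shut) to 1.0 (fully open).
Only numpy, scipy, OpenCV 4.12 (cv2) and the standard library are available. Lean on these libraries where they do the work, as an engineer would, in place of code of your own. Each camera call takes 0.05 s, during which the arm holds its last target. There are 200 camera calls.

## Working session

There is one attempt and no reset: what is moved stays moved. The work goes in short steps, Python scripts to look and compute and a shell command to move; the robot and the scene stay as the last step left them, time stands still between calls to the robot, and variables do not carry over. Pictures are saved under pics/ and viewed, about 8 in all and at most 12, crops included, and the job is handed in when it is done.

```bash
ls; mkdir -p pics
cat > h.py <<'E'
import numpy as np, cv2
from bench import ctrl, imaging
def snap(cam,name):
    d=imaging.camera(cam); np.savez('pics/%s.npz'%name,**d)
    cv2.imwrite('pics/%s.png'%name,cv2.resize(d['frame'][:,:,::-1],(800,600),interpolation=cv2.INTER_CUBIC)); return d
def ray(d,u,v,z):  # native pixel -> world point at height z
    r=d['R'].T@np.linalg.inv(d['K'])@np.array([u,v,1.]); c=-d['R'].T@d['t']
    return c+r*(z-c[2])/r[2]
E
python3 -c "
from h import *
d=snap('top','top0');e=snap('scene','sc0')
for c in(d,e):print(c['K'],-c['R'].T@c['t'],c['R'])
o=ctrl.get_obs();print(o)"
```

```text
pics
[[405.34476625   0.         256.87555575]
 [  0.         405.34476625 188.91650358]
 [  0.           0.           1.        ]] [ 0.39161789 -0.08364061  1.09291018] [[ 0.01402871 -0.99974004 -0.01797361]
 [-0.99359032 -0.01192146 -0.11241068]
 [ 0.11216719  0.01943538 -0.99349926]]
[[410.02999218   0.         257.65596538]
 [  0.         410.02999218 188.53291712]
 [  0.           0.           1.        ]] [1.02053983 0.07039372 0.96307228] [[-0.31269535  0.94980705  0.00939109]
 [ 0.82447194  0.2763155  -0.49385804]
 [-0.47166475 -0.14668442 -0.86949183]]
{'time_s': 0.1, 'q': array([-1.46929030e+00,  1.81472533e-01,  1.60788420e+00,  1.54093667e-05,
        1.35381167e+00, -2.06281815e-01]), 'dq': array([ 0.00179994, -0.00304432, -0.00163656,  0.00078299, -0.00064857,
       -0.00095097]), 'joint_efforts': array([ 4.94135620e-04, -4.45877302e+01, -3.52237558e+01, -3.45896697e-04,
        4.12022491e-03,  1.77942729e-05]), 'eef_pos': array([ 0.17417453, -0.54743782,  0.20798253]), 'eef_rot': array([ 0.57115115, -0.57031598,  0.41781689, -0.41707925]), 'wrist_force': array([-0.90469539,  0.28915491,  0.31375131]), 'torque': array([-0.01403188, -0.0294566 ,  0.01305701]), 'opening': 0.9981676546634242}
```

View pics/top0.png

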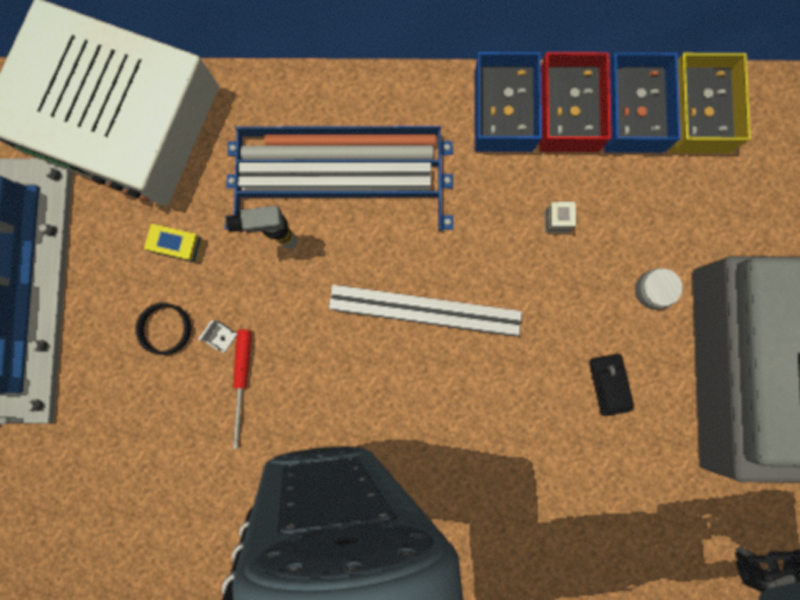

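View pics/sc0.png

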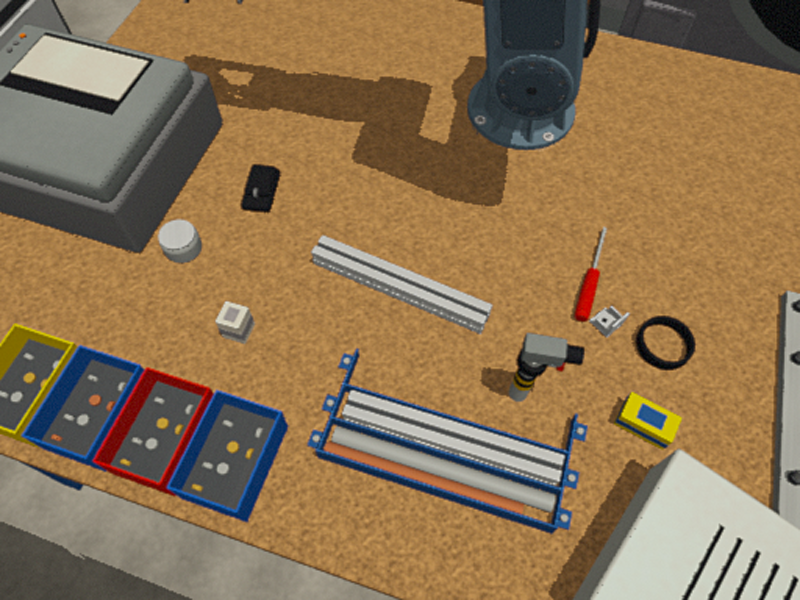

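The top view shows the rail from (331,297) to (520,323), the lane's back wall at row ≈195 and the post near (290,245). I'll enlarge the rack and post in both views.

```bash
python3 -c "
from h import *
a=np.load('pics/top0.npz')['frame'][75:225,135:345,::-1]
b=np.load('pics/sc0.npz')['frame'][140:340,190:390,::-1]
A=cv2.resize(a,None,fx=3.8,fy=3.8,interpolation=cv2.INTER_CUBIC);B=cv2.resize(b,None,fx=3,fy=3,interpolation=cv2.INTER_CUBIC)
cv2.imwrite('pics/ca.png',A);cv2.imwrite('pics/cb.png',B);print(A.shape,B.shape)"
```

```text
(570, 798, 3) (600, 600, 3)
```

View pics/ca.png

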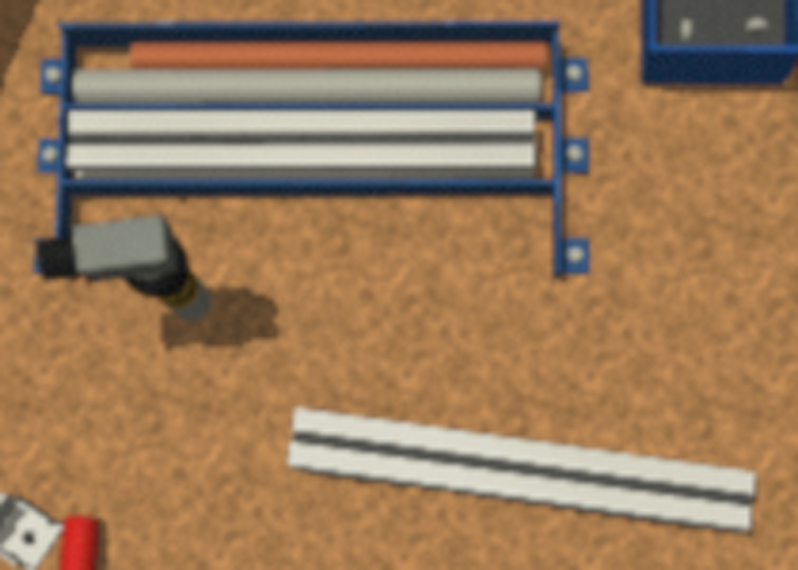

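View pics/cb.png

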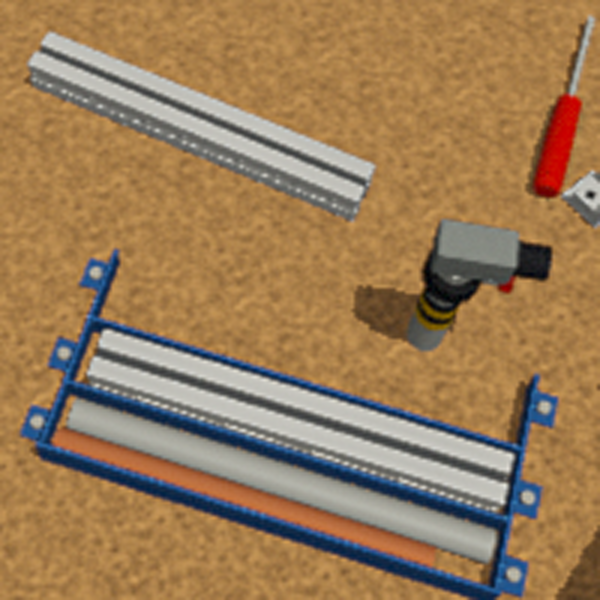

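```bash
python3 -c "
from h import *
d=dict(np.load('pics/top0.npz'));e=dict(np.load('pics/sc0.npz'))
np.set_printoptions(precision=4,suppress=True)
A=lambda x,y,z:ray(d,(x+.5)/3.8+134.5,(y+.5)/3.8+74.5,z)
B=lambda x,y,z:ray(e,(x+.5)/3+189.5,(y+.5)/3+139.5,z)
print('rail A',[A(*p,.04)[:2] for p in((295,408),(289,466),(754,473),(749,530))])
print('rail B',[B(*p,.04)[:2] for p in((374,165),(357,201),(47,33),(30,66))])
print('wall foot A',A(75,195,0),A(550,195,0)); print('wall front top A',A(75,184,.03),A(550,184,.03))
print('wall top front B',B(100,320,.03),B(522,447,.03))
print('R tip A in top',A(556,274,.03),'B',B(116,252,.03)); print('L tip B',B(536,377,.03),'Lwall back A',A(70,184,.03))
print('post base B',B(424,338,0),'A',A(195,306,0))
print('others A',A(75,520,.02),A(20,535,.03))
for n,u,v,z in(('screw tip',236,446,.005),('screw handle',243,330,.02),('brk',218,335,.02),('white',562,216,.05),('mouse',611,384,.03),('yel',172,243,.04)):print(n,ray(d,u/1.5625,v/1.5625,z))
"
```

```text
rail A [array([0.5274, 0.0543]), array([0.4871, 0.0574]), array([ 0.4862, -0.2614]), array([ 0.4472, -0.2577])]
rail B [array([0.4907, 0.0585]), array([0.5289, 0.0535]), array([ 0.4523, -0.2579]), array([ 0.4905, -0.2589])]
wall foot A [0.6875 0.2247 0.    ] [ 0.6906 -0.1219  0.    ]
wall front top A [0.6873 0.2166 0.03  ] [ 0.6904 -0.1208  0.03  ]
wall top front B [ 0.6939 -0.1163  0.03  ] [0.6888 0.2276 0.03  ]
R tip A in top [ 0.6256 -0.1255  0.03  ] B [ 0.6333 -0.1248  0.03  ]
L tip B [0.6299 0.2274 0.03  ] Lwall back A [0.6873 0.2202 0.03  ]
post base B [0.6134 0.1379 0.    ] A [0.606 0.134 0.   ]
others A [0.4491 0.2092 0.02  ] [0.4377 0.2443 0.03  ]
screw tip [0.2544 0.2138 0.005 ]
screw handle [0.4499 0.2061 0.02  ]
brk [0.4408 0.2485 0.02  ]
white [ 0.6459 -0.3302  0.05  ]
mouse [ 0.368  -0.4115  0.03  ]
yel [0.5951 0.3282 0.04  ]
```

```bash
cat >> h.py <<'E'
from scipy.spatial.transform import Rotation as Ro
np.set_printoptions(precision=3,suppress=True)
def pose():
    o=ctrl.get_obs(); q=o['eef_rot']; return np.array(o['eef_pos']),Ro.from_quat([q[1],q[2],q[3],q[0]]),o
def plan(x,y,z,th):  # th deg: tool x along rail dir (sin th, cos th); prints turn (rad) then shift (cm) after the turn
    p,R,o=pose(); t=np.radians(th); ax=np.array([np.sin(t),np.cos(t),0])
    if ax@R.as_matrix()[:,0]<0: ax=-ax
    ay=np.array([0,0,-1.]); T=Ro.from_matrix(np.c_[ax,ay,np.cross(ax,ay)])
    print('t',o['time_s'],'p',p,'axes',R.as_matrix().tolist()); print('turn',(R.inv()*T).as_rotvec(),'shift cm',T.inv().apply(np.array([x,y,z])-p)*100,'F',o['wrist_force'],o['opening'])
E
python3 -c "
from h import *
plan(.4225,-.093,.12,7.1)"
```

```text
t 0.1 p [ 0.174 -0.547  0.208] axes [[0.3029478936919997, -0.00014470348220618767, 0.953007110555049], [-0.9530058784533296, 0.001569168547955191, 0.3029477402844689], [-0.0015392663768062365, -0.9999987583847145, 0.00033747303727560407]]
turn [ 0.     0.432 -0.002] shift cm [-48.165   8.798  19.025] F [-0.905  0.289  0.314] 0.9981676546634242
```

```bash
python3 -m jog '[[[0,0,0],[0,0.108,0],8.5],[[0,0,0],[0,0.108,0],8.5],[[0,0,0],[0,0.108,0],8.5],[[0,0,0],[0,0.108,0],8.5],[[-3.4,0.4,1.3],[0,0,0],8.5],[[-3.4,0.4,1.3],[0,0,0],8.5],[[-3.4,0.4,1.3],[0,0,0],8.5],[[-3.4,0.4,1.3],[0,0,0],8.5],[[-3.4,0.4,1.3],[0,0,0],8.5],[[-3.4,0.4,1.3],[0,0,0],8.5],[[-3.4,0.4,1.3],[0,0,0],8.5],[[-3.4,0.4,1.3],[0,0,0],8.5]]'; python3 -m jog '[[[-3.4,0.4,1.3],[0,0,0],8.5],[[-3.4,0.4,1.3],[0,0,0],8.5],[[-3.4,0.4,1.3],[0,0,0],8.5],[[-3.4,0.4,1.3],[0,0,0],8.5],[[-3.4,0.4,1.3],[0,0,0],8.5]]'; python3 -c "
from h import *
plan(.4225,-.093,.12,7.1)"
```

```text
time_s: 1.1
eef_pos: [0.3168, -0.2863, 0.1703]
eef_rot: [0.46, -0.458, 0.541, -0.535]
wrist_force: [1.1, -0.4, -0.9]
opening: 0.998
time_s: 1.52
eef_pos: [0.4095, -0.1192, 0.1497]
eef_rot: [0.459, -0.457, 0.541, -0.536]
wrist_force: [1.5, -1.1, -0.3]
opening: 0.993
t 1.5167 p [ 0.409 -0.119  0.15 ] axes [[-0.1603049416686066, -0.0024531649698099067, 0.987064490121216], [-0.9870401763593677, 0.007844218912477857, -0.16028149762877136], [-0.007349552985952579, -0.9999662245352512, -0.0036788394396403135]]
turn [ 0.004 -0.037 -0.007] shift cm [-2.76   2.973  0.967] F [ 1.516 -1.132 -0.261] 0.9931013516296626
```

```bash
python3 -m jog '[[[-1.4,0,0.4],[0,-0.037,-0.007],8.5],[[-1.4,3,0.4],[0,0,0],8.5],[[0,3,0],[0,0,0],8.5],[[0,3,0],[0,0,0],8.5],[[0,3,0],[0,0,0],8.5],[[0,1.5,0],[0,0,0],8.5],[[0,0.5,0],[0,0,0],8.5]]'; python3 -c "
from h import *
plan(.4225,-.093,.006,7.1);snap('scene','sc1')"
```

```text
time_s: 2.1
eef_pos: [0.4258, -0.0826, 0.0059]
eef_rot: [-0.473, 0.471, -0.526, 0.527]
wrist_force: [-1.2, 0.3, 0.7]
opening: 0.998
t 2.1 p [ 0.426 -0.083  0.006] axes [[-0.10846404144448069, 0.003001945412482443, 0.9940958404687502], [-0.9941003499270352, -0.00011181452572422979, -0.1084641958088402], [-0.00021444924010050048, -0.9999954879004469, 0.0029963628403629206]]
turn [-0.003  0.015 -0.   ] shift cm [ 1.071 -0.014 -0.197] F [-1.175  0.33   0.712] 0.9979124906087862
```

View pics/sc1.png

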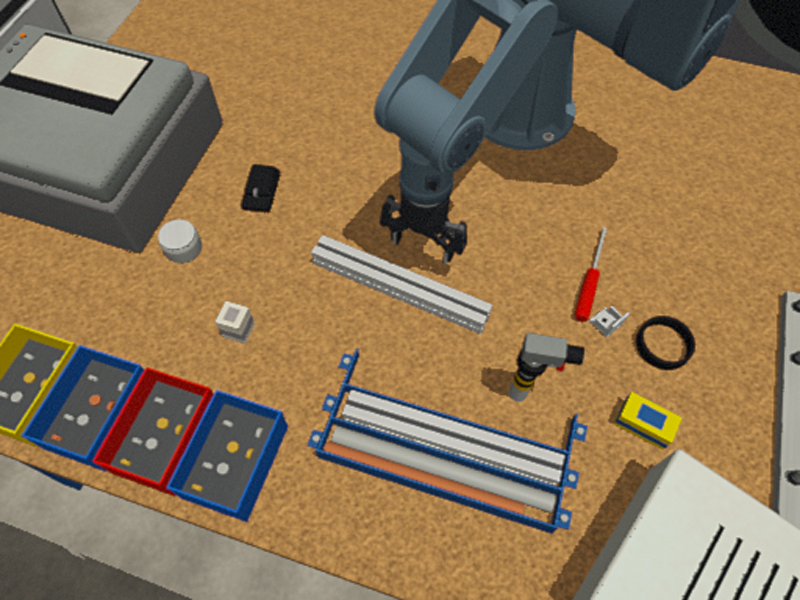

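The fingers stand behind the rail's middle at (425,240), clear of everything. Now I push forward and turn it.

```bash
python3 -m jog '[[[0.3,0,1],[0,0.01,0],8.5],[[0.3,0,1],[0,0.01,0],8.5],[[0,0,0.8],[0,0.01,0],8.5],[[0,0,0.8],[0,0.01,0],8.5],[[0,0,0.8],[0,0.01,0],8.5],[[0,0,0.8],[0,0.01,0],8.5],[[-0.1,0,0.8],[0,0.01,0],8.5],[[-0.1,0,0.8],[0,0.01,0],8.5],[[-0.2,0,0.8],[0,0.01,0],8.5],[[-0.2,0,0.8],[0,0.01,0],8.5],[[-0.2,0,0.8],[0,0.01,0],8.5],[[-0.2,0,0.8],[0,0.01,0],8.5]]'; python3 -c "
from h import *
plan(.566,-.087,.006,13.5)"
```

```text
time_s: 3.15
eef_pos: [0.5402, -0.0993, 0.0123]
eef_rot: [-0.438, 0.433, -0.553, 0.56]
wrist_force: [0.4, 0.0, 0.6]
opening: 0.998
t 3.15 p [ 0.54  -0.099  0.012] axes [[-0.2404471017123973, 0.011185204518476932, 0.9705977964522625], [-0.9706616221641887, -0.0039022837942404576, -0.24041794325460586], [0.0010984241866068278, -0.9999298292285659, 0.011795341590527364]]
turn [-0.012 -0.007  0.001] shift cm [-1.802  0.628  2.226] F [0.417 0.042 0.61 ] 0.9975777958920218
```

```bash
python3 -m jog '[[[-0.3,0.2,0.7],[-0.006,0,0],8.5],[[-0.3,0.2,0.7],[0,0,0],8.5],[[0,0.1,0.5],[0,0,0],8.5],[[0,0,0],[0,0,0],8.5],[[0,0,-1],[0,0,0],8.5],[[0,0,-2],[0,0,0],8.5],[[0,0,0],[0,0,0],8.5]]'
cat >> h.py <<'E'
def rail(name):
    # rail top face from top and scene depth: points 33-46 mm high in the area in front of the rack wall
    P=[]
    for cam in('top','scene'):
        d=imaging.camera(cam); np.savez('pics/%s_%s.npz'%(name,cam),**d)
        v,u=np.mgrid[:384,:512]; z=d['depth']
        C=np.stack([(u-d['K'][0,2])/d['K'][0,0]*z,(v-d['K'][1,2])/d['K'][1,1]*z,z],-1)-d['t']
        W=C@d['R']; f=d['frame'].astype(int)
        m=(z>0)&(abs(W[...,2]-.04)<.007)&(W[...,0]>.44)&(W[...,0]<.688)&(abs(W[...,1]+.02)<.29)&(f.max(-1)-f.min(-1)<50)
        n,l,s,_=cv2.connectedComponentsWithStats(cv2.morphologyEx(m.astype(np.uint8),cv2.MORPH_CLOSE,np.ones((3,3))))
        if n<2: print(cam,'none'); continue
        k=1+np.argmax(s[1:,4]); r=cv2.minAreaRect((W[l==k][:,:2]*1000).astype(np.float32)); b=cv2.boxPoints(r)/1000
        b=b[np.argsort(b[:,1])]; R_,L=b[:2].mean(0),b[2:].mean(0); a=L-R_
        print(cam,'R',R_,'L',L,'mid',(L+R_)/2,'len,w',np.round(sorted(r[1]),0),'th',np.degrees(np.arctan2(a[0],a[1])),'t',ctrl.get_obs()['time_s'])
E
python3 -c "
from h import *
rail('a');plan(.566,-.087,.006,13.5)"
```

```text
time_s: 3.73
eef_pos: [0.5326, -0.0897, 0.0057]
eef_rot: [-0.436, 0.435, -0.556, 0.558]
wrist_force: [-0.3, 0.4, -0.8]
opening: 0.995
top R [ 0.468 -0.259] L [ 0.484 -0.137] mid [ 0.476 -0.198] len,w [ 40. 124.] th 7.492278 t 3.7833
scene R [ 0.5   -0.033] L [0.51  0.057] mid [0.505 0.012] len,w [44. 90.] th 6.4398346 t 3.8333
t 3.8333 p [ 0.536 -0.091  0.007] axes [[-0.2418392856366556, 0.008551529067224894, 0.9702786358945379], [-0.970315151064368, -0.003683200194563724, -0.24181592513988792], [0.0015058345477561574, -0.9999566517539347, 0.0091884207226057]]
turn [-0.009 -0.009  0.002] shift cm [-1.101  0.097  2.823] F [-0.476  0.08   0.043] 0.9934775159852416
```

```bash
python3 -c "
from h import *
f=np.load('pics/a_scene.npz')['frame'][60:260,160:400,::-1]
cv2.imwrite('pics/a.png',cv2.resize(f,None,fx=3,fy=3,interpolation=cv2.INTER_CUBIC))"
```

```text
(no output)
```

View pics/a.png

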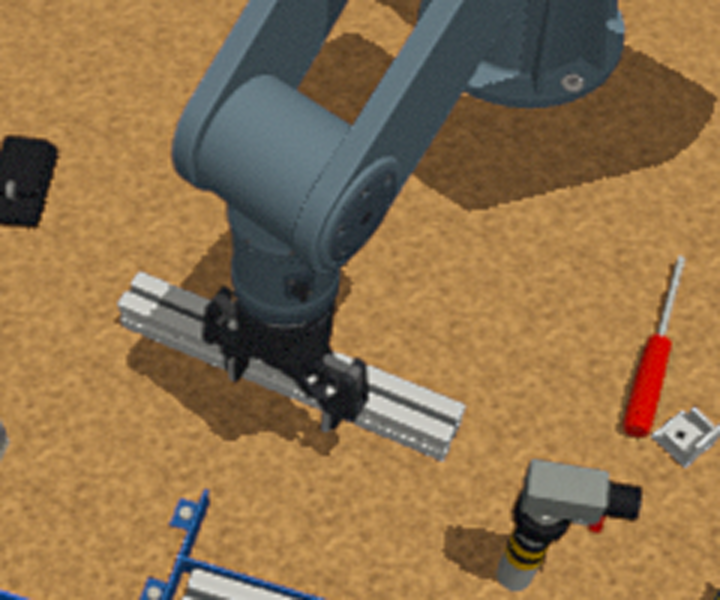

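The rail lies unmoved, with the gripper standing over it or beyond it at (285,370). I need to know how high the finger ends really are.

```bash
python3 -c "
from h import *
d=dict(np.load('pics/a_scene.npz'))
v,u=np.mgrid[:384,:512]; z=d['depth']
W=(np.stack([(u-d['K'][0,2])/d['K'][0,0]*z,(v-d['K'][1,2])/d['K'][1,1]*z,z],-1)-d['t'])@d['R']
m=(d['frame'].max(-1)<60)&(W[...,0]>.42)&(W[...,0]<.6)&(W[...,1]>-.2)&(W[...,1]<0.02)
for cx,cy in((330,425),(240,375),(335,410),(235,365)):
  U,V=160+cx//3,60+cy//3
  print(W[V-1:V+3,U].round(3).tolist(), d['frame'][V-1:V+3,U].tolist())
Q=W[m];i=np.argsort(Q[:,2])[:400:20];print(Q[i])
"
```

```text
[[0.553, -0.042, 0.061], [0.555, -0.042, 0.06], [0.553, -0.042, 0.052], [0.531, -0.047, 0.003]] [[42, 41, 42], [32, 32, 33], [30, 28, 32], [92, 71, 48]]
[[0.526, -0.131, 0.048], [0.504, -0.141, 0.001], [0.506, -0.14, 0.001], [0.509, -0.139, -0.0]] [[29, 30, 30], [62, 56, 46], [101, 70, 42], [114, 82, 49]]
[[0.556, -0.04, 0.094], [0.557, -0.04, 0.092], [0.559, -0.039, 0.089], [0.554, -0.04, 0.075]] [[22, 20, 23], [31, 31, 33], [30, 31, 35], [20, 21, 29]]
[[0.533, -0.133, 0.078], [0.532, -0.134, 0.071], [0.534, -0.133, 0.07], [0.534, -0.134, 0.064]] [[38, 37, 39], [29, 27, 29], [28, 28, 29], [29, 31, 26]]
[[ 0.515 -0.056  0.031]
 [ 0.517 -0.129  0.056]
 [ 0.555 -0.037  0.069]
 [ 0.535 -0.138  0.089]
 [ 0.52  -0.14   0.093]
 [ 0.545 -0.041  0.095]
 [ 0.545 -0.021  0.096]
 [ 0.526 -0.14   0.097]
 [ 0.532 -0.154  0.099]
 [ 0.556 -0.048  0.104]
 [ 0.529 -0.131  0.106]
 [ 0.554 -0.054  0.108]
 [ 0.553 -0.057  0.11 ]
 [ 0.562 -0.029  0.112]
 [ 0.562 -0.029  0.115]
 [ 0.562 -0.027  0.118]
 [ 0.531 -0.153  0.122]
 [ 0.552 -0.067  0.125]
 [ 0.558 -0.07   0.128]
 [ 0.55  -0.043  0.131]]
```

The finger ends are at about 48 mm, while the reported TCP is at 6 mm. The real finger ends sit much higher than stated, so they passed over the rail. I'll go back and measure the offset with the fingers clear of it.

```bash
python3 -m jog '[[[0,-2,0],[0,0,0],8.5],[[0,-2,-1],[0,0,0],8.5],[[0,0,-3],[0,0,0],8.5],[[0,0,-3],[0,0,0],8.5],[[0,0,-3],[0,0,0],8.5],[[0,0,-2],[0,0,0],8.5],[[0,0,0],[0,0,0],8.5],[[0,4,0],[0,0,0],8.5],[[0,0,0],[0,0,0],8.5],[[0,0,0],[0,0,0],8.5]]'
cat >> h.py <<'E'
def tips(name):
    p,_,o=pose()
    for cam in('scene','top'):
        d=imaging.camera(cam); np.savez('pics/%s_%s.npz'%(name,cam),**d)
        v,u=np.mgrid[:384,:512]; z=d['depth']
        W=(np.stack([(u-d['K'][0,2])/d['K'][0,0]*z,(v-d['K'][1,2])/d['K'][1,1]*z,z],-1)-d['t'])@d['R']
        m=(z>0)&(np.hypot(W[...,0]-p[0],W[...,1]-p[1])<.085)&(W[...,2]>.007)&(W[...,2]<.13)&(d['frame'].max(-1)<75)
        Q=W[m]; 
        if len(Q): Q=Q[np.argsort(Q[:,2])]; print(cam,len(Q),Q[:16:2])
    print(o['time_s'],p,o['opening'],o['wrist_force'])
E
python3 -c "
from h import *
tips('b');rail('b')
f=np.load('pics/b_scene.npz')['frame'][60:240,170:410,::-1]
cv2.imwrite('pics/b.png',cv2.resize(f,None,fx=3,fy=3,interpolation=cv2.INTER_CUBIC))"
```

```text
time_s: 4.67
eef_pos: [0.4226, -0.0653, 0.0095]
eef_rot: [-0.438, 0.431, -0.551, 0.565]
wrist_force: [0.8, -0.2, 0.8]
opening: 0.995
scene 464 [[ 0.484 -0.121  0.033]
 [ 0.495 -0.037  0.034]
 [ 0.493 -0.066  0.035]
 [ 0.492 -0.072  0.035]
 [ 0.493 -0.057  0.036]
 [ 0.49  -0.086  0.036]
 [ 0.495 -0.051  0.036]
 [ 0.488 -0.106  0.037]]
4.6667 [ 0.423 -0.065  0.01 ] 0.9948942842366271 [ 0.804 -0.241  0.757]
top R [ 0.429 -0.255] L [0.47  0.062] mid [ 0.45  -0.097] len,w [118. 319.] th 7.335748 t 4.8167
scene R [ 0.393 -0.162] L [0.949 0.185] mid [0.671 0.011] len,w [269. 655.] th 58.02223 t 4.8667
```

View pics/b.png

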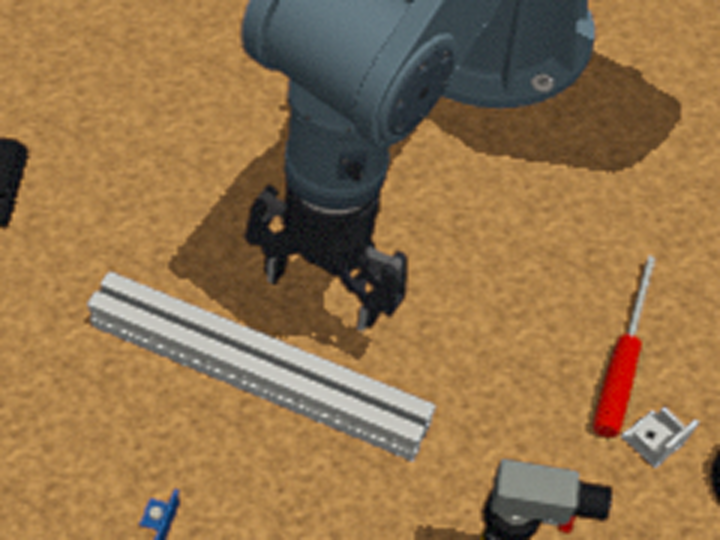

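```bash
python3 -c "
from h import *
d=dict(np.load('pics/b_scene.npz'))
for cx,cy in((363,318),(366,325),(362,310),(271,278),(272,282)):
  u,v=170+cx//3,60+cy//3; z=d['depth'][v,u]
  print(cx,cy,((np.linalg.inv(d['K'])@[u,v,1])*z-d['t'])@d['R'],d['frame'][v,u],[ray(d,u,v,h)[:2].round(3).tolist() for h in (.01,.03,.05)])
plan(0.4165,-.093,.0,7.1)"
```

```text
363 318 [ 0.443 -0.02   0.067] [85 84 81] [[0.406, -0.025], [0.419, -0.023], [0.432, -0.021]]
366 325 [ 0.44  -0.017  0.054] [38 36 35] [[0.412, -0.021], [0.424, -0.019], [0.437, -0.017]]
362 310 [ 0.444 -0.023  0.081] [90 83 79] [[0.398, -0.031], [0.411, -0.029], [0.424, -0.027]]
271 278 [ 0.42  -0.112  0.057] [76 75 72] [[0.389, -0.121], [0.402, -0.117], [0.416, -0.113]]
272 282 [ 0.423 -0.111  0.052] [85 69 51] [[0.396, -0.119], [0.409, -0.115], [0.422, -0.111]]
t 4.8667 p [ 0.423 -0.065  0.011] axes [[-0.2444012386119716, 0.023274910835421547, 0.9693948179614627], [-0.9696645267984771, -0.010329334620179154, -0.24422123231813775], [0.004328976047470179, -0.9996757391133925, 0.02509335757671516]]
turn [-0.025 -0.123  0.006] shift cm [ 2.816  1.095 -0.31 ] F [0.609 0.453 0.804] 0.9958549401010083
```

Finger ends are ≈40 mm above the reported TCP when open. I'll centre on the rail and lower by about 32 mm more, watching the force.

```bash
python3 -m jog '[[[2,0,-0.5],[-0.025,0,0.006],8.5],[[1.5,0,0],[0,0,0],8.5],[[0,1,0],[0,0,0],8.5],[[0,1,0],[0,0,0],8.5],[[0,0.6,0],[0,0,0],8.5],[[0,0,0],[0,0,0],8.5],[[0,0,0],[0,0,0],8.5]]'; python3 -c "
from h import *
plan(.566,-.087,-.022,13.5)
tips('c')"
```

```text
time_s: 5.45
eef_pos: [0.4174, -0.1014, -0.009]
eef_rot: [-0.438, 0.432, -0.552, 0.563]
wrist_force: [-0.3, 0.1, 0.0]
opening: 0.995
t 5.45 p [ 0.417 -0.101 -0.009] axes [[-0.24294872872710926, 0.01655272618737258, 0.9698978928040043], [-0.9700363083325116, -0.0065576101064413195, -0.24287148508279954], [0.00234002703277153, -0.9998414899400094, 0.017649908442485818]]
turn [-0.018 -0.01   0.002] shift cm [-4.873  1.298 14.11 ] F [-0.27   0.142  0.016] 0.9954788313174615
scene 623 [[ 0.406 -0.142  0.028]
 [ 0.411 -0.143  0.031]
 [ 0.41  -0.144  0.032]
 [ 0.486 -0.098  0.033]
 [ 0.402 -0.14   0.034]
 [ 0.484 -0.119  0.034]
 [ 0.481 -0.156  0.035]
 [ 0.437 -0.055  0.035]]
5.45 [ 0.417 -0.101 -0.009] 0.9954788313174615 [-0.27   0.142  0.016]
```

```bash
python3 -m jog '[[[0,0.6,0],[-0.018,0,0],8.5],[[0,0.6,0],[0,0,0],8.5],[[0,0,0],[0,0,0],8.5],[[0,0,1],[0,0,0],8.5],[[-0.1,0,1],[0,0,0],8.5],[[-0.2,0,1],[0,0,0],8.5],[[-0.2,0,1],[0,0,0],8.5],[[-0.2,0,1],[0,0,0],8.5],[[-0.2,0,1],[0,0,0],8.5]]'; python3 -c "
from h import *
rail('d');plan(.566,-.087,-.022,13.5)"
```

```text
time_s: 6.3
eef_pos: [0.477, -0.1044, -0.0219]
eef_rot: [0.433, -0.44, 0.559, -0.553]
wrist_force: [-9.8, -0.2, 9.0]
opening: 0.997
top R [ 0.416 -0.107] L [0.561 0.044] mid [ 0.488 -0.031] len,w [ 67. 209.] th 43.83492 t 6.35
scene R [ 0.413 -0.17 ] L [0.952 0.176] mid [0.683 0.003] len,w [252. 642.] th 57.284447 t 6.4
t 6.4 p [ 0.479 -0.105 -0.022] axes [[-0.23846395772374893, -0.0077951973158409404, 0.9711200624874007], [-0.9711498933512424, 0.0001832870356262284, -0.2384698116108896], [0.001680925517887788, -0.9999696001902605, -0.007614012393845765]]
turn [ 0.008 -0.005  0.002] shift cm [-3.776  0.047  7.997] F [-0.657  0.333 -0.414] 1.0001010902683751
```

```bash
cat >> h.py <<'E'
def rail(name,new=True):
    for cam in('top','scene'):
        if new: d=imaging.camera(cam); np.savez('pics/%s_%s.npz'%(name,cam),**d)
        else: d=dict(np.load('pics/%s_%s.npz'%(name,cam)))
        v,u=np.mgrid[:384,:512]; z=d['depth']
        W=(np.stack([(u-d['K'][0,2])/d['K'][0,0]*z,(v-d['K'][1,2])/d['K'][1,1]*z,z],-1)-d['t'])@d['R']; f=d['frame'].astype(int)
        m=(z>0)&(abs(W[...,2]-.04)<.006)&(W[...,0]>.4)&(W[...,0]<.686)&(abs(W[...,1]+.03)<.28)&(f.max(-1)-f.min(-1)<40)&(f.min(-1)>125)
        Q=W[m][:,:2]
        # drop strays far from the median line, then rectangle
        c=np.median(Q,0)
        vx,vy,x0,y0=cv2.fitLine((Q*1000).astype(np.float32),cv2.DIST_HUBER,0,.01,.01).ravel()
        k=abs((Q[:,0]*1000-x0)*vy-(Q[:,1]*1000-y0)*vx)<27; Q=Q[k]
        r=cv2.minAreaRect((Q*1000).astype(np.float32)); b=cv2.boxPoints(r)/1000; b=b[np.argsort(b[:,1])]; R_,L=b[:2].mean(0),b[2:].mean(0); a=L-R_
        print(cam,'R',R_,'L',L,'mid',(L+R_)/2,'len,w',np.round(sorted(r[1]),0),'th %.1f'%np.degrees(np.arctan2(a[0],a[1])),'n',len(Q))
E
python3 -c "
from h import *
rail('d',0)"
```

```text
top R [ 0.479 -0.258] L [0.541 0.053] mid [ 0.51  -0.103] len,w [ 38. 317.] th 11.3 n 490
scene R [ 0.482 -0.261] L [0.547 0.053] mid [ 0.515 -0.104] len,w [ 42. 321.] th 11.6 n 1005
```

```bash
python3 -m jog '[[[-0.3,0,1],[0.008,0,0],8.5],[[-0.3,0,1],[0,0,0],8.5],[[-0.3,0,1],[0,0,0],8.5],[[-0.3,0,1],[0,0,0],8.5],[[-0.3,0,1],[0,0,0],8.5],[[-0.3,0,1],[0,0,0],8.5],[[-0.3,0,1],[0,0,0],8.5],[[-0.3,0,1],[0,0,0],8.5]]'; python3 -c "
from h import *
rail('e');plan(.566,-.087,-.022,13.5)"
```

```text
time_s: 7.07
eef_pos: [0.5517, -0.0984, -0.0255]
eef_rot: [0.429, -0.444, 0.564, -0.548]
wrist_force: [-8.5, -1.1, 6.8]
opening: 0.997
top R [ 0.547 -0.254] L [0.621 0.055] mid [ 0.584 -0.1  ] len,w [ 38. 318.] th 13.4 n 358
scene R [ 0.551 -0.257] L [0.626 0.055] mid [ 0.588 -0.101] len,w [ 42. 321.] th 13.5 n 1014
t 7.1667 p [ 0.554 -0.099 -0.025] axes [[-0.23673296174919942, -0.02624938612316946, 0.9712200958328701], [-0.9715689740620899, 0.0029474271204041336, -0.2367383393396778], [0.003351635629145866, -0.999651080328295, -0.026200842297200627]]
turn [ 0.026 -0.003  0.003] shift cm [-1.409 -0.32   0.908] F [-1.281  0.4   -0.424] 0.9950290155722202
```

```bash
python3 -m jog '[[[-0.2,-0.1,0.5],[0.02,0,0],8.5],[[-0.1,-0.1,0.4],[0.006,0,0],8.5],[[0,0,0],[0,0,0],8.5],[[0,0,-2],[0,0,0],8.5],[[0,0,-2],[0,0,0],8.5],[[0,-3,0],[0,0,0],5],[[0,-4,0],[0,0,0],0],[[0,-4,0],[0,0,0],0],[[4,-1,0],[0,0,0],0],[[4,0,0],[0,0,0],0],[[4,0,0],[0,0,0],0]]'; python3 -c "
from h import *
rail('f');plan(.552,-.310,.06,13.5)"
```

```text
time_s: 8.08
eef_pos: [0.4975, -0.2007, 0.1032]
eef_rot: [-0.442, 0.438, -0.549, 0.558]
wrist_force: [0.9, 0.4, -1.0]
opening: 0.138
top R [ 0.579 -0.159] L [0.63  0.055] mid [ 0.604 -0.052] len,w [ 40. 221.] th 13.5 n 1007
scene R [ 0.556 -0.254] L [0.633 0.056] mid [ 0.595 -0.099] len,w [ 42. 319.] th 13.9 n 1491
t 8.1833 p [ 0.497 -0.205  0.103] axes [[-0.23318474648468793, 0.012582619739657908, 0.9723510434443721], [-0.9724181476176991, -0.008440766371820702, -0.23309161213312513], [0.00527448486913501, -0.9998852089832829, 0.014203825745965543]]
turn [-0.014  0.     0.005] shift cm [8.878 4.3   7.803] F [0.016 0.199 0.098] 0.0055562333597451935
```

```bash
python3 -m jog '[[[3,0,1],[-0.014,0,0.005],0],[[3,0,2],[0,0,0],0],[[3,0,2],[0,0,0],0],[[0,2.5,1.5],[0,0,0],0],[[0,3,0],[0,0,0],0],[[0,3,0],[0,0,0],0],[[0,1,0],[0,0,0],0],[[0,0,0],[0,0,0],0],[[0,0,0],[0,0,0],0]]'; python3 -c "
from h import *
tips('g');plan(.541,-.3085,-.012,13.7)
d=dict(np.load('pics/g_scene.npz'));f=d['frame'][85:205,130:270,::-1]
cv2.imwrite('pics/g.png',cv2.resize(f,None,fx=5,fy=5,interpolation=cv2.INTER_CUBIC))"
```

```text
time_s: 8.93
eef_pos: [0.5468, -0.3173, 0.0102]
eef_rot: [-0.439, 0.433, -0.55, 0.563]
wrist_force: [-0.1, -0.4, 0.2]
opening: 0.002
scene 293 [[ 0.556 -0.246  0.035]
 [ 0.56  -0.241  0.038]
 [ 0.559 -0.317  0.042]
 [ 0.545 -0.303  0.043]
 [ 0.55  -0.304  0.045]
 [ 0.551 -0.306  0.046]
 [ 0.554 -0.304  0.046]
 [ 0.556 -0.311  0.05 ]]
top 11 [[ 0.522 -0.361  0.119]
 [ 0.519 -0.37   0.121]
 [ 0.519 -0.367  0.124]
 [ 0.521 -0.364  0.126]
 [ 0.521 -0.366  0.128]
 [ 0.521 -0.368  0.128]]
8.9333 [ 0.547 -0.317  0.01 ] 0.001889793379630196 [-0.053 -0.4    0.213]
t 9.0333 p [ 0.547 -0.318  0.011] axes [[-0.23954419179419287, 0.01841896438070767, 0.9707107303047648], [-0.9708652246247851, -0.010999826224724008, -0.23937359803723596], [0.006268635571897663, -0.9997698463017219, 0.02051727647370974]]
turn [-0.021 -0.003  0.006] shift cm [-0.759  2.35  -0.852] F [ 1.175 -0.223 -0.607] -0.001321351935933987
```

View pics/g.png

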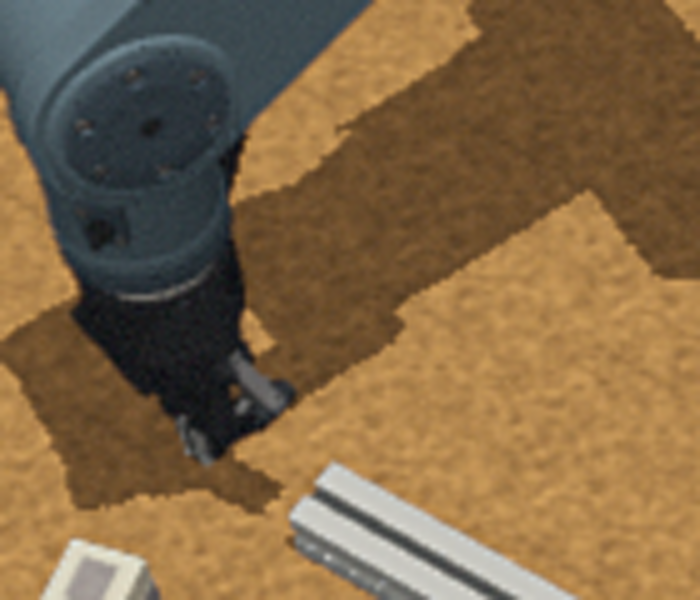

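```bash
python3 -c "
from h import *
d=dict(np.load('pics/g_scene.npz'));v,u=np.mgrid[:384,:512]; z=d['depth']
W=(np.stack([(u-d['K'][0,2])/d['K'][0,0]*z,(v-d['K'][1,2])/d['K'][1,1]*z,z],-1)-d['t'])@d['R']
p=np.array([.5468,-.3173]);t=np.radians(13.9);U=np.array([np.sin(t),np.cos(t)]);N=np.array([np.cos(t),-np.sin(t)])
D=W[...,:2]-p;a=D@U;b=D@N;k=(np.hypot(a,b)<.06)&(d['frame'].max(-1)<120)
for h in np.arange(.03,.12,.006):
  s=k&(abs(W[...,2]-h)<.003)
  if s.any():print('h %.3f'%h,'u %.3f %.3f'%(a[s].min(),a[s].max()),'n %.3f %.3f'%(b[s].min(),b[s].max()))
"
```

```text
h 0.036 u -0.002 0.009 n 0.008 0.011
h 0.042 u -0.004 0.013 n -0.005 0.012
h 0.048 u -0.012 0.014 n -0.000 0.012
h 0.054 u -0.004 0.014 n 0.001 0.012
h 0.060 u -0.003 0.010 n 0.007 0.011
h 0.066 u -0.006 0.014 n 0.007 0.012
h 0.072 u -0.007 0.009 n 0.008 0.011
h 0.078 u -0.032 0.021 n 0.006 0.013
h 0.084 u -0.029 0.031 n -0.010 0.014
h 0.090 u -0.034 0.039 n -0.008 0.014
h 0.096 u -0.042 0.043 n 0.001 0.015
h 0.102 u -0.044 0.047 n 0.005 0.017
h 0.108 u -0.049 0.055 n 0.009 0.017
h 0.114 u -0.055 0.055 n 0.003 0.017
```

```bash
python3 -m jog '[[[0,1,-0.9],[-0.02,0,0.006],0],[[0,1,0],[0,0,0],0],[[0,0.5,0],[0,0,0],0],[[-1,0,0],[0,0,0],0],[[-1,0,0],[0,0,0],0],[[-1,0,0],[0,0,0],0],[[-1,0,0],[0,0,0],0],[[-1,0,0],[0,0,0],0],[[-1,0,0],[0,0,0],0],[[-1,0,0],[0,0,0],0],[[-1,0,0],[0,0,0],0]]'; python3 -c "
from h import *
rail('i');plan(.5925,-.1085,-.015,13.7)"
```

```text
time_s: 9.95
eef_pos: [0.562, -0.2344, -0.0099]
eef_rot: [-0.436, 0.436, -0.553, 0.56]
wrist_force: [-0.4, -3.9, -1.1]
opening: 0.001
top R [ 0.58  -0.154] L [0.639 0.089] mid [ 0.609 -0.032] len,w [ 40. 250.] th 13.7 n 1137
scene R [ 0.567 -0.218] L [0.641 0.094] mid [ 0.604 -0.062] len,w [ 42. 320.] th 13.4 n 1474
t 10.05 p [ 0.562 -0.233 -0.01 ] axes [[-0.23773596409438105, 0.006097366145026761, 0.9713106781572045], [-0.9713152832791622, -0.006962415270769351, -0.2376933849351262], [0.005313364700062773, -0.9999571725327494, 0.0075776814312353]]
turn [-0.008 -0.001  0.005] shift cm [-12.798   0.497   0.004] F [ 0.004 -0.275 -0.043] 0.004287290767412662
```

```bash
python3 -m jog '[[[-1,0.3,0],[-0.008,0,0.005],0],[[-1,0.1,0],[0,0,0],0],[[-1,0,0],[0,0,0],0],[[-1,0,0],[0,0,0],0],[[-1,0,0],[0,0,0],0],[[-1,0,0],[0,0,0],0]]'; python3 -c "
from h import *
rail('j');plan(.5925,-.1085,-.015,13.7)"
```

```text
time_s: 10.55
eef_pos: [0.5795, -0.1787, -0.0113]
eef_rot: [-0.435, 0.437, -0.553, 0.56]
wrist_force: [-0.2, -4.1, 0.0]
opening: 0.001
top R [ 0.582 -0.161] L [0.651 0.146] mid [ 0.617 -0.008] len,w [ 40. 315.] th 12.7 n 1022
scene R [ 0.584 -0.161] L [0.654 0.15 ] mid [ 0.619 -0.006] len,w [ 42. 318.] th 12.8 n 1524
t 10.65 p [ 0.58  -0.177 -0.012] axes [[-0.23842960598759147, 0.003741306163223157, 0.9711525758688977], [-0.9711385429016819, -0.007532085111857351, -0.23839714382656918], [0.00642288715455086, -0.9999646345356724, 0.005429198701386778]]
turn [-0.005 -0.002  0.006] shift cm [-6.935  0.346 -0.355] F [ 0.239  0.074 -0.421] 0.003508179161354324
```

```bash
python3 -m jog '[[[-1,0.2,0],[0,0,0.005],0],[[-1,0,0],[0,0,0],0],[[-1,0,0],[0,0,0],0],[[-1,0,0],[0,0,0],0],[[-1,0,0],[0,0,0],0]]'; python3 -c "
from h import *
rail('k');plan(.5925,-.1085,-.015,12.8)"
```

```text
time_s: 11.07
eef_pos: [0.5931, -0.1301, -0.0121]
eef_rot: [-0.436, 0.436, -0.553, 0.561]
wrist_force: [-0.5, -4.2, 0.7]
opening: -0.003
top R [ 0.595 -0.114] L [0.664 0.196] mid [0.629 0.041] len,w [ 40. 317.] th 12.4 n 889
scene R [ 0.597 -0.113] L [0.666 0.199] mid [0.631 0.043] len,w [ 42. 320.] th 12.4 n 1573
t 11.1667 p [ 0.593 -0.128 -0.012] axes [[-0.23783478942444425, 0.0071891984659201436, 0.9712790167427938], [-0.9712962138800311, -0.006161775400178482, -0.23779339230986885], [0.0042752592608752416, -0.9999551729699366, 0.00844832580556254]]
turn [-0.008 -0.017  0.004] shift cm [-1.899  0.262 -0.494] F [ 0.522 -0.522 -0.276] -1.0503927853140533e-05
```

```bash
python3 -m jog '[[[-0.8,0.2,0],[0,-0.008,0.004],0],[[-0.8,0,0],[0,-0.008,0],0],[[0,0,0],[0,0,0],0]]'; python3 -c "
from h import *
rail('l')
p,R,o=pose();print(p,o['wrist_force'],o['time_s'])
f=np.load('pics/l_scene.npz')['frame'][120:310,190:400,::-1]
cv2.imwrite('pics/l.png',cv2.resize(f,None,fx=3,fy=3,interpolation=cv2.INTER_CUBIC))"
```

```text
time_s: 11.42
eef_pos: [0.5983, -0.1132, -0.0133]
eef_rot: [-0.443, 0.44, -0.549, 0.556]
wrist_force: [0.7, 0.2, -0.1]
opening: 0.003
top R [ 0.599 -0.095] L [0.669 0.215] mid [0.634 0.06 ] len,w [ 40. 318.] th 12.8 n 865
scene R [ 0.602 -0.098] L [0.668 0.214] mid [0.635 0.058] len,w [ 42. 319.] th 12.0 n 1593
[ 0.598 -0.114 -0.013] [ 0.139  0.163 -0.729] 11.5167
```

View pics/l.png

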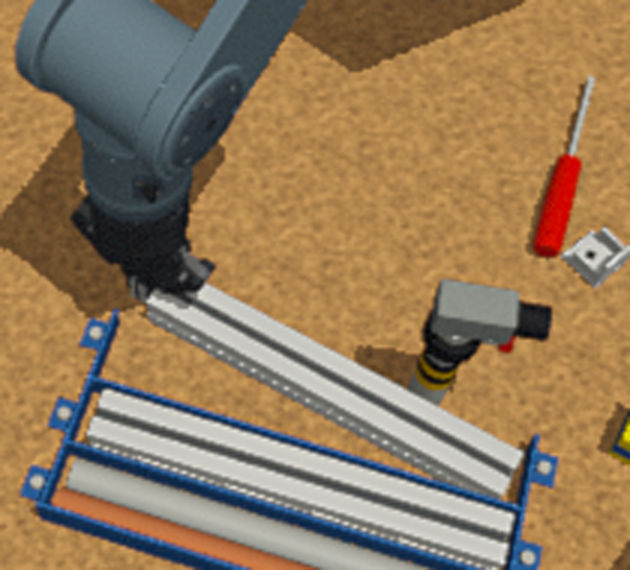

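The rail is in behind the column, with its left end at (515,470) close to the left wall and its right end just inside the right wall tip. Next, I go round to the near side and push the right end in.

```bash
python3 -m jog '[[[1.5,0,0],[0,0,0],0],[[1.5,0,-1],[0,0,0],0],[[0,0,-3],[0,0,0],0],[[0,0,-3],[0,0,0],0],[[-2,0,0],[0,0,0],0],[[-2.5,0,0],[0,0,0],0],[[-2,0,0],[0,0,0],0],[[0,0,0],[0,0,0],0]]'; python3 -c "
from h import *
plan(.575,-.063,-.014,12.5)"
```

```text
time_s: 12.18
eef_pos: [0.5313, -0.0624, -0.0165]
eef_rot: [-0.441, 0.437, -0.553, 0.555]
wrist_force: [-0.2, 0.2, -0.1]
opening: 0.005
t 12.1833 p [ 0.531 -0.062 -0.016] axes [[-0.22801042272319205, 0.005956396396268826, 0.9736404718742755], [-0.9736546520405123, 0.001485547613841981, -0.22802283155016712], [-0.002804583651845216, -0.9999811570676007, 0.005460752721216933]]
turn [-0.005 -0.012 -0.003] shift cm [-0.89  -0.248  4.275] F [-0.161  0.245 -0.142] 0.005124865398201835
```

```bash
python3 -m jog '[[[-0.2,-0.1,1.2],[0,-0.02,0],0],[[-0.2,-0.1,1.2],[0,-0.02,0],0],[[-0.2,0,1.2],[0,-0.02,0],0],[[-0.2,0,1],[0,-0.02,0],0],[[-0.2,0,1],[0,-0.02,0],0],[[-0.1,0,1],[0,-0.02,0],0],[[-0.1,0,1],[0,-0.02,0],0],[[-0.1,0,0.8],[0,-0.02,0],0]]'; python3 -c "
from h import *
rail('m');plan(.637,-.063,-.014,0)"
```

```text
time_s: 12.85
eef_pos: [0.6114, -0.0644, -0.0173]
eef_rot: [0.483, -0.485, 0.519, -0.511]
wrist_force: [-5.1, -0.9, 3.6]
opening: -0.004
top R [ 0.643 -0.003] L [0.658 0.221] mid [0.65  0.109] len,w [ 40. 224.] th 4.1 n 498
scene R [ 0.644 -0.098] L [0.657 0.22 ] mid [0.651 0.061] len,w [ 42. 319.] th 2.3 n 1626
t 12.95 p [ 0.613 -0.064 -0.017] axes [[-0.06256474090883804, -0.006483102412709052, 0.9980198507936184], [-0.9980272630755151, 0.005635288160414642, -0.06252859893957358], [-0.005218750138387518, -0.9999631057746359, -0.006822883300897281]]
turn [ 0.007 -0.063 -0.005] shift cm [-0.128 -0.316  2.428] F [-0.168  0.105 -0.255] 0.002894682923183678
```

```bash
python3 -m jog '[[[0,0,-2],[0,-0.035,0],0],[[0,0,-3],[0,-0.035,0],4],[[-2.5,0,-1],[0,0,0],8.5],[[-3,0,0],[0,0,0],8.5],[[-3,0,0],[0,0,0],8.5],[[0,0.4,0],[0.007,0,0],8.5],[[0,0,0],[0,0,0],8.5]]'; python3 -c "
from h import *
rail('n');plan(.637,.025,-.025,-0.7)"
```

```text
time_s: 13.53
eef_pos: [0.5499, 0.0231, -0.021]
eef_rot: [0.504, -0.497, 0.499, -0.499]
wrist_force: [-1.5, -0.4, -0.7]
opening: 0.846
top R [ 0.642 -0.097] L [0.658 0.22 ] mid [0.65  0.061] len,w [ 39. 318.] th 2.8 n 558
scene R [ 0.644 -0.098] L [0.658 0.22 ] mid [0.651 0.061] len,w [ 42. 319.] th 2.5 n 1714
t 13.6333 p [ 0.551  0.022 -0.02 ] axes [[0.001352177157721346, 0.007237784879799203, 0.9999728926760804], [-0.9999800515253833, 0.006179571318926574, 0.0013074592177144129], [-0.006169940698728227, -0.9999547126587023, 0.007245996372213237]]
turn [-0.007 -0.011 -0.006] shift cm [-0.176  0.451  8.638] F [0.367 0.617 0.266] 0.9834291568376352
```

```bash
python3 -m jog '[[[0,0.2,1.5],[-0.007,-0.01,-0.005],8.5],[[0,0.2,1.5],[0,0,0],8.5],[[0,0,1],[0,0,0],8.5],[[0,0,1],[0,0,0],8.5],[[0,0,0.8],[0,0,0],8.5],[[0,0,0.8],[0,0,0],8.5],[[0,0,0.6],[0,0,0],8.5],[[0,0,0.5],[0,0,0],8.5]]'; python3 -c "
from h import *
rail('o');plan(.637,.025,-.022,-0.7)"
```

```text
time_s: 14.3
eef_pos: [0.6281, 0.0151, -0.0246]
eef_rot: [-0.499, 0.503, -0.502, 0.497]
wrist_force: [-11.2, 1.2, 8.8]
opening: 0.996
top R [ 0.661 -0.099] L [0.657 0.22 ] mid [0.659 0.061] len,w [ 39. 318.] th -0.7 n 381
scene R [ 0.662 -0.1  ] L [0.661 0.22 ] mid [0.661 0.06 ] len,w [ 41. 319.] th -0.2 n 1523
t 14.4 p [ 0.629  0.015 -0.025] axes [[0.0028608947664721107, -0.0060322202561963745, 0.999977713551615], [-0.9999956162937542, 0.0007460627499463746, 0.0028654465006080487], [-0.0007633311272813859, -0.9999815276839638, -0.0060300594056979795]]
turn [ 0.006 -0.009 -0.001] shift cm [-0.995 -0.262  0.798] F [-1.629 -0.146  1.662] 0.9941072129809629
```

```bash
python3 -m jog '[[[-0.2,-0.1,0.5],[0.006,-0.005,0],8.5],[[-0.2,-0.1,0.5],[0,0,0],8.5],[[0,0,0.3],[0,0,0],8.5],[[0,0,0.3],[0,0,0],8.5]]'; python3 -c "
from h import *
rail('p');plan(.637,.025,-.022,-0.7)"
```

```text
time_s: 14.73
eef_pos: [0.6375, 0.0181, -0.0252]
eef_rot: [-0.498, 0.507, -0.503, 0.493]
wrist_force: [-22.4, -2.4, 17.9]
opening: 0.996
top R [ 0.667 -0.093] L [0.667 0.223] mid [0.667 0.065] len,w [ 37. 316.] th -0.0 n 375
scene R [ 0.669 -0.096] L [0.667 0.223] mid [0.668 0.064] len,w [ 38. 319.] th -0.4 n 1250
t 14.8333 p [ 0.637  0.018 -0.025] axes [[0.008942289868393016, -0.01897467560779348, 0.999779974363104], [-0.9999592433200897, 0.0010739871653697164, 0.008964276339027855], [-0.0012438450962512504, -0.999819387808192, -0.018964298358465748]]
turn [ 0.019 -0.003 -0.001] shift cm [-0.686 -0.326 -0.036] F [-15.669  -1.25   11.093] 0.9924914599691285
```

```bash
python3 -m jog '[[[0,0,-1],[0,0,0],8.5],[[0,0,-3],[0,0,0],8.5],[[0,0,-3],[0,0,0],8.5],[[0,-3,-2],[0,0,0],8.5],[[0,-4,-2],[0,0,0],8.5],[[0,0,-3],[0,0,0],8.5],[[0,0,-3],[0,0,0],8.5],[[0,0,0],[0,0,0],8.5]]'; python3 -c "
from h import *
rail('q');p,R,o=pose();print(p,o['wrist_force'],o['time_s'])
a=np.load('pics/q_top.npz')['frame'][95:155,140:300,::-1];b=np.load('pics/q_scene.npz')['frame'][190:300,200:380,::-1]
a=cv2.resize(a,(800,300),interpolation=cv2.INTER_CUBIC);b=cv2.resize(b,(491,300),interpolation=cv2.INTER_CUBIC)
c=np.zeros((600,800,3),np.uint8);c[:300]=a;c[300:,:491]=b;cv2.imwrite('pics/q.png',c)"
```

```text
time_s: 15.5
eef_pos: [0.47, 0.0157, 0.0494]
eef_rot: [-0.5, 0.503, -0.501, 0.496]
wrist_force: [-0.5, 0.0, -0.2]
opening: 0.995
top R [ 0.667 -0.093] L [0.667 0.223] mid [0.667 0.065] len,w [ 38. 317.] th 0.0 n 1255
scene R [ 0.67  -0.096] L [0.667 0.223] mid [0.668 0.063] len,w [ 38. 319.] th -0.6 n 1503
[0.475 0.015 0.05 ] [1.069 0.146 0.285] 15.6
```

View pics/q.png

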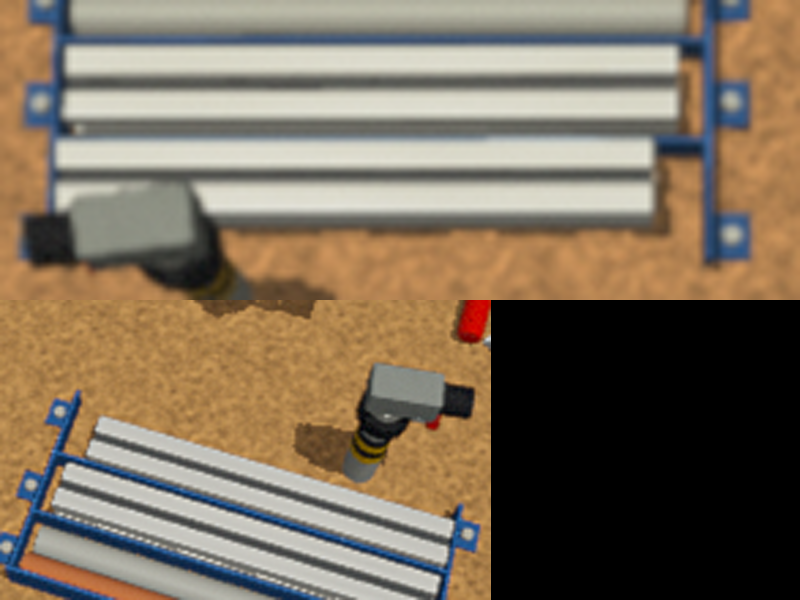

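The rail lies flush along the back wall over its whole length, against the left wall. The right end shows a gap to the right wall at (655,175)–(705,175). I'll check that it lies flat, then hand in.

```bash
python3 -c "
from h import *
d=dict(np.load('pics/q_scene.npz'));v,u=np.mgrid[:384,:512]; z=d['depth']
W=(np.stack([(u-d['K'][0,2])/d['K'][0,0]*z,(v-d['K'][1,2])/d['K'][1,1]*z,z],-1)-d['t'])@d['R'];f=d['frame'].astype(int)
for y in(-.08,0,.1,.2):
  for x in (.658,.678):
    k=(abs(W[...,1]-y)<.012)&(abs(W[...,0]-x)<.005)&(f.min(-1)>125);print(y,x,np.median(W[k][:,2]) if k.any() else None)
a,b=np.load('pics/top0.npz')['frame'].astype(int),np.load('pics/q_top.npz')['frame'].astype(int)
for n,x,y in(('mouse',611,384),('white',562,216),('yellow',172,243),('tape',163,328),('screw',240,380),('brk',218,335),('tin',660,288)):
  X,Y=int(x/1.5625),int(y/1.5625);print(n,abs(a-b)[Y-22:Y+22,X-20:X+20].mean().round(1))
print(ctrl.hand_in())"
```

```text
-0.08 0.658 0.04098730183896461
-0.08 0.678 0.041061227443718214
0 0.658 0.04085292908704214
0 0.678 0.040517630842866664
0.1 0.658 0.0401918199600963
0.1 0.678 0.040653227187595294
0.2 0.658 0.04077043754304414
0.2 0.678 0.04058637753854067
mouse 4.0
white 5.5
yellow 5.0
tape 4.6
screw 44.0
brk 16.2
tin 6.0
the job is handed in; nothing more can be done
None
```

The rail is in the front lane, flush along the back wall, and the job is handed in (about 15.6 s of the 72 s used). I angled it to about 13.5° with the open fingers, pushed its right end so the left end ran in behind the column, and swung the right end in. A last two-finger push pressed it against the back wall until the force rose to about 20 N.

**Last checks:**
- **Position:** both ends' centres are at x ≈ 0.667–0.670 m. The wall is at about 0.688–0.692 m, so the back face is within a few mm of it.
- **Along the lane:** the rail sits between the end walls, close to the left one, with about 26 mm free at the right.
- **Lying flat:** its top is 40–41 mm high along the whole length.
- **Gripper:** it had backed about 17 cm away from the rail and was touching nothing.

**What disagreed or went wrong:**
- **Finger height:** the real finger ends were about 27 mm (shut) to 40 mm (open) above the reported TCP. My first push passed over the rail without touching it, so I corrected the height for all later pushes.
- **Screwdriver and bracket:** the start/end picture comparison hardly changed for five of the loose things, but it did change around the screwdriver and the bracket. That is probably the arm or its shadow in the view. I never drove the gripper near them, and a later picture showed them apparently in place, but I did not measure where they ended up.
- **Camera offset:** the two cameras differ by 2–4 mm in x, so I averaged them.

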